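# Gather the press dies in the tote's yellow corner

### The job

Open the toggle clamp that holds the blue parts tote in its dock, swinging its red handle right over so that it stays open, and only then lift the tote by its black bridge handle clear of the dock. Tilt it down towards its yellow corner until all three brass dies have slid together onto the yellow patch there, and finish while still holding the tote like that: up in the air, clearly tilted and still, the dies inside, nothing but the gripper carrying it. Leave the clamp open and everything else on the bench where it is.

Things in the scene. Friction and masses are not known exactly. Their poses are not given: they have to be found in the camera images.
- dock: Fixed aluminium dock plate on the bench, 225 mm along its x, 295 mm along its y, 12 mm thick; origin on the bench, under the tote's centre. Low stops (12 mm high) around the tote and a toggle clamp on its -y side. Its place and heading vary.
- clamp_pivot (a point): The clamp's hinge axis, 118 mm from the dock's centre towards the dock's -y, 72 mm above the bench; axes are the dock's, the hinge runs along x. When clamped the arm reaches 52 mm towards +y, with a 22 mm thick spindle on it up to 38 mm above the hinge axis.
- clamp_handle (a point): A point on the axis of the red clamp handle, 85 mm from the hinge axis. The handle is a round bar of 20 mm diameter that ends 98 mm from the hinge axis; clamped, it stands upright. The point's z axis runs along the handle, outward.
- clamp (a joint): Toggle clamp angle, rad: 0 clamped (red handle upright, steel arm level over the tote's rim), 1.6 open (handle level, out towards the dock's -y; arm upright). Handle and arm are one rigid L. Over-centre near 0.65: below that its weight swings it back shut, beyond it falls open and stays. About 1.5 N sideways near the handle's end starts it.
- tote_grip (a point): Centre of the tote's black bridge handle: bar along the tote's x, 16 mm wide (y), 22 mm high, 162 mm free length, centre 109 mm above the tote's underside (121 mm above the bench when docked). Axes are the tote's: blue open tote, 170 (x) x 130 mm (y; 154 over the rims), 45 mm high, walls 3 mm, 0.25 to 0.45 kg; same heading as the dock.
- tote_corner (a point): Inner corner of the tote at floor level where the yellow patch lies: from the grip 82 mm towards the tote's -x, 62 mm towards its +y, 106 mm down. The yellow patch covers the 70 x 70 mm of floor at this corner.
- tote_floor (a point): Middle of the tote's inner floor, 106 mm below the grip; axes are the tote's.
- die0_center (a point): Centre of a round brass die, 22 mm across, 10 mm high, 30 g, lying loose on the tote's floor, away from the yellow patch. It slides once the floor leans more than about 14 degrees, along a wall later: leaning 30 to 40 degrees towards the corner brings all in.
- die1_center (a point): Centre of a round brass die, 22 mm across, 10 mm high, 30 g, lying loose on the tote's floor, away from the yellow patch. It slides once the floor leans more than about 14 degrees, along a wall later: leaning 30 to 40 degrees towards the corner brings all in.
- die2_center (a point): Centre of a round brass die, 22 mm across, 10 mm high, 30 g, lying loose on the tote's floor, away from the yellow patch. It slides once the floor leans more than about 14 degrees, along a wall later: leaning 30 to 40 degrees towards the corner brings all in.
- glue_jar: Bystander, to be left alone: amber glass jar with black cap, 68 mm across, 85 mm high, origin at the centre of its underside.
- hammer: Bystander, to be left alone: hammer lying flat, origin at its middle, on the bench.
- screwdriver: Bystander, to be left alone: screwdriver lying on the bench beside the dock.
- shoe_last: Bystander, to be left alone: pale wooden shoe last, about 240 mm long, 85 mm high, origin under its middle.
- tin: Bystander, to be left alone: open steel tin, 80 mm across, 70 mm high.
- tape_roll: Bystander, to be left alone: orange ring of tape, 90 mm across, 25 mm high, lying flat.
- heel: Bystander, to be left alone: black shoe heel block, 62 x 58 x 34 mm.

How it is judged:
On the way, in this order (a step that is already met when the one before it is completed fails the run):
1. the clamp is swung open past 1.2 rad while the tote still stands in its dock (moved less than 20 mm) (value of joint clamp above 1.2 rad and distance of tote_floor from where it was at the start of the episode below 0.02 m), for 0.2 s.
2. the tote is lifted clear of the dock, its floor more than 50 mm above the bench (height (world z) of tote_floor above 0.05 m and contact force between tote and dock below 0.1 N and contact force between tote and the fingers above 1 N), for 0.2 s.
At the end, for the whole second after the job is handed in: The fingers alone hold the tote still (under 0.03 m/s, 0.1 rad/s), floor centre and yellow corner over 50 mm above the bench, leaning 15 to 69 degrees; all three die centres over the yellow patch (within 70 mm of both corner walls), no longer sliding (under 0.1 m/s); clamp past 1.2 rad (all of step 2 and value of joint clamp above 1.2 rad and height (world z) of tote_corner above 0.05 m and angle between tote_floor's own z axis and vertical between 0.26 and 1.2 rad and linear speed of tote below 0.03 m/s and angular speed of tote below 0.1 rad/s and contact force between tote and glue_jar below 0.1 N and contact force between tote and hammer below 0.1 N and contact force between tote and screwdriver below 0.1 N and contact force between tote and shoe_last below 0.1 N and contact force between tote and tin below 0.1 N and contact force between tote and tape_roll below 0.1 N and contact force between tote and heel below 0.1 N and x of each of die0_center, die1_center, die2_center in the frame of tote_floor below -0.012 m and y of each of die0_center, die1_center, die2_center in the frame of tote_floor above -0.008 m and z of die0_center in the frame of tote_floor between -0.002 and 0.035 m and linear speed of each of die0, die1, die2 below 0.1 m/s and z of die1_center in the frame of tote_floor between -0.002 and 0.035 m and z of die2_center in the frame of tote_floor between -0.002 and 0.035 m); the arm keeps its last pose, push and grip.
It fails at once if a bystander (jar, hammer, screwdriver, last, tin, tape roll or heel) is pushed more than 30 mm from its place (distance of any of glue_jar, hammer, screwdriver, shoe_last, tin, tape_roll, heel from where it was at the start of the episode above 0.03 m).
It also fails if it takes over 58 s, if anything falls off the work surface, if the arm or the gripper's body presses on something with over 40 N, if the wrist force passes 120 N, or if a joint passes its speed limit or range.

### The arm

A 6-joint arm with a two-finger parallel gripper is mounted at the origin on the work surface. World frame = base frame: x ahead of the robot, y to its left, z up, the work surface at z = 0. Lengths are in m, angles in rad, forces in N, time in s.
With the tool pointing down it reaches from about 0.3 to 0.875 m from the base axis. Payload 6.4 kg.
Tool frame: the origin (TCP) lies between the finger pads; the fingertips stand 19 mm ahead of it and the grasp point (between the pads) is the TCP; z points along the fingers, y is the direction in which the jaws open and shut (so a half turn about z gives the same grasp; the last joint's range is limited). The gripper opens to 85 mm and grips with 20 to 120 N. Pads are 22 mm wide; open, the fingers measure 114 mm over their backs; the gripper's body (76 mm by 85 mm) begins 54 mm behind the grasp point. The pads swing forward as they close: fully open they stand 13 mm farther back than shut.
Start: joints at [0.939, 0.181, 1.607, -0, 1.354, -0.206], TCP at [0.237, 0.524, 0.25] pointing down, gripper open.
Joint ranges: [-2.99, 2.99], [-0.89, 2.07], [0.3, 2.58], [-1.14, 4.28], [0, 2.63], [-3.12, 3.12]. Speed limits (rad/s): [2.57, 2.57, 3.01, 3.14, 3.14, 3.14].

### API

Orientations are given as a unit quaternion [w, x, y, z].
In Python, from bench import * gives the robot as it stands.
- The arm moves only by the tool apply_moves, never from a script. Its argument "moves" is a list that holds one entry, the list of rows, each a list of 7 numbers: the shift along the tool's x, y, z in cm, then the turn, a rotation vector about the tool's x, y, z in rad, then the opening, from 0 (shut) to 1 (fully open). A call has 1 to 8 rows; each row is the pose to reach, as a shift and turn from the pose commanded when the call began, along the tool's axes at that moment; what a row does not reach only later rows make up. A row lasts 1/10 s, in which the tool goes at most 50 mm and 8.59 degrees, less where a joint would pass 70% of its speed; a pose out of reach is approached as far as the arm can. A call with a gripper value outside its range is refused whole. The fingers move at their own pace and stop on an object; the grip force is fixed at half the most. Time passes only in rows, so rows that repeat a pose let the fingers close. It gives the time, the measured TCP pose, the force and the opening at its end, in the units of the state.
- get_obs(): the state, without advancing time (a new reading comes with each control period).
- camera(name): name is "side" or "top"; returns the picture (384x512x3 uint8, red, green, blue); there is no depth.
- get_calibration(name): a dict with "vertical_fov" (degrees; the focal length in pixels is half the picture's height over the tangent of half this angle, whatever the lens; pixels are square), "cx", "cy" (the principal point, pixels), "k1" (the pictures are not rectified: a ray, as slopes to the right and down, at radius r is drawn at 1 + k1 r^2 times it, then the intrinsics apply), "R" (3x3) and "t" (3): a world point X has camera coordinates R X + t. Camera axes: x right, y down, z forward; pixel columns grow to the right and rows downward; lengths in m; the calibration is good to about 2 mm. A picture is of the moment at which its call begins. get_calibration takes no time and is no camera call.
- hand_in(): hands the job in, once; it reports no verdict.
The state is a dict: "time_s": time; "q": joint angles; "dq": joint speeds; "joint_efforts": joint torques, N m; "eef_pos": TCP position; "eef_rot": TCP orientation; "wrist_force": force on the tool from outside, world axes, zero at the start; "torque": the same for the moment, N m; "opening": opening from 0.0 (shut) to 1.0 (fully open).
Only numpy, scipy, OpenCV 4.12 (cv2) and the standard library are available. Lean on these libraries where they do the work, as an engineer would, in place of code of your own. Each camera call takes 0.05 s, during which the arm holds its last target. There are 200 camera calls.

## Working session

There is one attempt and no reset: what is moved stays moved. The work goes in short steps, Python scripts to look and compute and a tool call to move; the robot and the scene stay as the last step left them, time stands still between calls to the robot, and variables do not carry over. Pictures are saved under pics/ and viewed, about 8 in all and at most 12, crops included, and the job is handed in when it is done.

Besides the shell and the picture viewer there is one more tool, called as name([rows], argument=value, ...), one row to a line, values as JSON. apply_moves: Moves the arm, as the interface text tells. Its arguments: {"type":"object","properties":{"moves":{"type":"array","items":{"type":"array","items":{"type":"array","items":{"type":"number"}}}}},"required":["moves"]}

```bash
ls; mkdir -p pics; python3 - <<'E'
from bench import *
import cv2
for n in ("top","side"):
    im=camera(n); cv2.imwrite(f"pics/{n}0.png",cv2.cvtColor(im,cv2.COLOR_RGB2BGR)); print(n,get_calibration(n))
print(get_obs())
E
```

```text
pics
top {'vertical_fov': 56.36655577255766, 'cx': 249.718539219793, 'cy': 190.18088810433906, 'k1': -0.04142002067988335, 'R': array([[ 0.03091811, -0.99943687,  0.01303907],
       [-0.99259577, -0.03223433, -0.11710925],
       [ 0.11746361, -0.00932173, -0.99303344]]), 't': array([0.01538214, 0.5323545 , 1.11249971])}
side {'vertical_fov': 53.66912824508406, 'cx': 256.0375240524069, 'cy': 191.85460567244405, 'k1': -0.10555588364893688, 'R': array([[ 0.7945885 , -0.6070825 ,  0.00894216],
       [-0.4295942 , -0.57256614, -0.69829567],
       [ 0.42904306,  0.55101621, -0.71575359]]), 't': array([-0.41012952,  0.3104335 ,  1.14875009])}
{'time_s': 0.1, 'q': array([ 9.38681357e-01,  1.81472552e-01,  1.60790966e+00,  1.88521552e-05,
        1.35380358e+00, -2.06317078e-01]), 'dq': array([-0.00024931, -0.0032199 , -0.0010218 , -0.00062938,  0.00251321,
       -0.00063844]), 'joint_efforts': array([-4.24403152e-04, -4.45878518e+01, -3.52240777e+01, -3.94207564e-04,
        4.22329569e-03,  8.45436404e-06]), 'eef_pos': array([0.23720775, 0.52327776, 0.24947016]), 'eef_rot': array([-3.32645965e-04,  2.11296202e-01,  9.77421752e-01, -7.23847626e-04]), 'wrist_force': array([ 0.18466992, -0.10107704,  0.47723965]), 'torque': array([ 0.03066798,  0.00198684, -0.00682664]), 'opening': 0.9953284808291559}
```

View pics/top0.png

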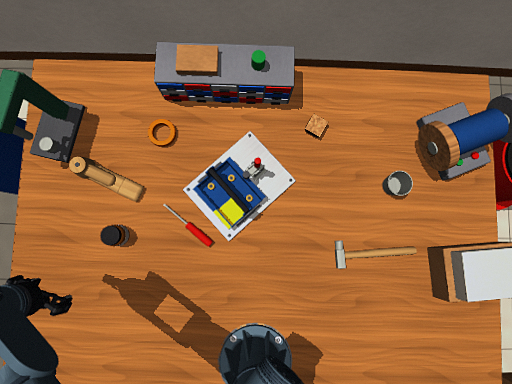

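View pics/side0.png

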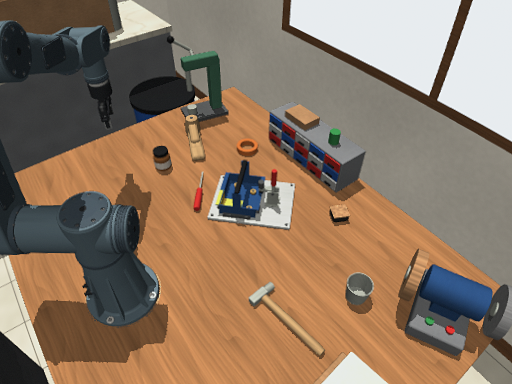

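The top view shows the dock with corners near (250,132), (295,181), (231,240) and (184,187). The yellow patch is at (230,213), the red handle top at (257,161), and the screwdriver runs from (165,205) to (213,245). The side view agrees. Next I'll view enlarged crops with a montage for accurate points.

```bash
cat > h.py <<'E'
import numpy as np, cv2
from bench import *
def cal(n):
    c=get_calibration(n); f=192/np.tan(np.radians(c["vertical_fov"])/2); return c,f
def ray(n,p):
    c,f=cal(n); d=np.array([(p[0]-c["cx"])/f,(p[1]-c["cy"])/f]); u=d.copy()
    for _ in range(20): u=d/(1+c["k1"]*(u@u))
    R=np.array(c["R"]); return -R.T@c["t"], R.T@np.array([u[0],u[1],1])
def onz(n,p,z):
    o,d=ray(n,p); return o+d*(z-o[2])/d[2]
def proj(n,X):
    c,f=cal(n); x=np.array(c["R"])@X+c["t"]; u=x[:2]/x[2]; u=u*(1+c["k1"]*(u@u)); return f*u+[c["cx"],c["cy"]]
def crop(n,x,y,w,h,s):
    im=cv2.cvtColor(camera(n),cv2.COLOR_RGB2BGR)
    return cv2.resize(im[y:y+h,x:x+w],None,fx=s,fy=s,interpolation=cv2.INTER_CUBIC)
E
python3 - <<'E'
from h import *
a=crop("top",175,122,130,125,3.04); b=crop("side",200,150,105,100,3.8)
cv2.imwrite("pics/c1.png",np.hstack([a[:380,:395],b[:380,:399]]))
for p in [(250,132),(295,181),(231,240),(184,187)]: print(onz("top",p,.012))
E
```

```text
[0.72787697 0.0371317  0.012     ]
[ 0.56881644 -0.11469831  0.012     ]
[0.37178131 0.08686865 0.012     ]
[0.53733545 0.24559476 0.012     ]
```

View pics/c1.png

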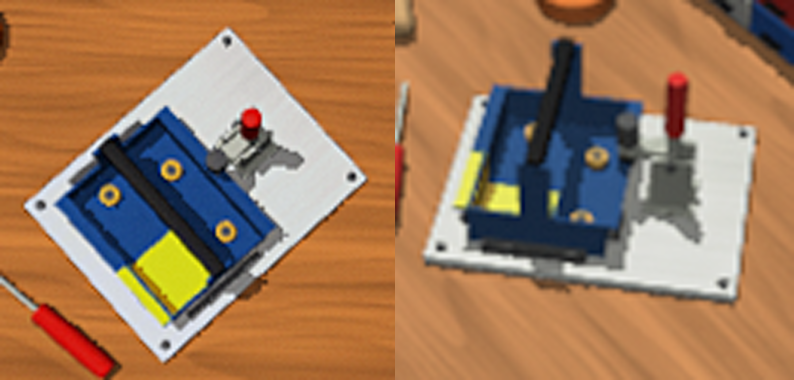

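```bash
python3 - <<'E'
from h import *
t=lambda x,y:(175+x/3.04,122+y/3.04); s=lambda x,y:(200+(x-395)/3.8,150+y/3.8)
C=[onz("top",t(*p),.012) for p in [(226,28),(367,181),(166,361),(24,205)]]
for c in C: print(c)
A,B,Cc,D=C; y=(Cc+D-A-B)/2; print("len",np.linalg.norm(A-B),np.linalg.norm(Cc-D),np.linalg.norm(B-Cc),np.linalg.norm(A-D))
y/=np.linalg.norm(y); x=np.array([y[1],-y[0],0]); x2=(A+D-B-Cc)[:2]; print("head y->",np.degrees(np.arctan2(x[1],x[0])),np.degrees(np.arctan2(x2[1],x2[0])))
m=sum(C)/4
print("centre plate",m)
def loc(P): d=P-m; return d@x,d@y,P[2]
print("top red tip",onz("top",t(250,116),.17),loc(onz("top",t(250,116),.17)),"side",loc(onz("side",s(678,80),.17)))
print("bar ends",[loc(onz("top",t(*p),.132)) for p in [(110,144),(218,266),(158,198)]])
print("bar side",[loc(onz("side",s(*p),.132)) for p in [(566,45)]])
print("yellow inner corners",[loc(onz("top",t(*p),.015)) for p in [(165,232),(212,292)]])
print("dies",[loc(onz("top",t(*p),.025)) for p in [(109,196),(171,171),(225,232)]])
print("screwdriver",[onz("top",p,.012) for p in [(165,205),(213,245)]])
E
```

```text
[0.7304917  0.03939356 0.012     ]
[ 0.56711693 -0.11709364  0.012     ]
[0.36926726 0.09123194 0.012     ]
[0.52927094 0.24876181 0.012     ]
len 0.2262289890295795 0.2245369419034373 0.28730478047328645 0.2903874250372018
head y-> 43.69380092754726 44.15856212473236
centre plate [0.54903671 0.06557342 0.012     ]
top red tip [0.60141933 0.01491609 0.17      ] (np.float64(0.0028805389738692914), np.float64(-0.07281350684531909), np.float64(0.17000000000000004)) side (np.float64(-0.002923924220206086), np.float64(-0.07618838057955034), np.float64(0.17000000000000004))
bar ends [(np.float64(0.07723562755598505), np.float64(0.03991804875412827), np.float64(0.1319999999999999)), (np.float64(-0.07963346212422903), np.float64(0.04090784634031324), np.float64(0.1319999999999999)), (np.float64(0.007184349099426619), np.float64(0.04020899847241084), np.float64(0.1319999999999999))]
bar side [(np.float64(0.0698963872676044), np.float64(0.03892979862578786), np.float64(0.13200000000000012))]
yellow inner corners [(np.float64(-0.010022307498558305), np.float64(0.053321940591431145), np.float64(0.014999999999999902)), (np.float64(-0.09068236180311662), np.float64(0.058574329455716834), np.float64(0.014999999999999902))]
dies [(np.float64(0.056984145370803596), np.float64(0.07235113417529361), np.float64(0.02499999999999991)), (np.float64(0.03330692768262962), np.float64(0.005867101188674069), np.float64(0.02499999999999991)), (np.float64(-0.05314434625560032), np.float64(0.006596806132561627), np.float64(0.02499999999999991))]
screwdriver [array([0.47685444, 0.30388884, 0.012     ]), array([0.35416279, 0.14363847, 0.012     ])]
```

```bash
cat >> h.py <<'E'
from scipy.spatial.transform import Rotation as Ro
ex=np.array([.7206,.6934,0]); ey=np.array([-.6934,.7206,0]); G=np.array([.521,.095,.121]); PV=G-[0,0,.049]-.118*ey
R0=np.stack([ex,-ey,[0,0,-1]],1)   # tool down, tool x = dock x
def go(P,R=R0):
    o=get_obs(); q=o["eef_rot"]; T=Ro.from_quat([q[1],q[2],q[3],q[0]])
    print("cm",np.round(T.inv().apply(np.array(P)-o["eef_pos"])*100,2),"rot",np.round((T.inv()*Ro.from_matrix(R)).as_rotvec(),3))
def st():
    o=get_obs(); print(o["time_s"],np.round(o["eef_pos"],4),np.round(o["q"],2),np.round(o["wrist_force"],1),o["opening"])
E
python3 -c "
from h import *
print(PV); S=PV+.036*ey; S[2]=.25; go(S)"
```

```text
[0.6028212 0.0099692 0.072    ]
cm [-5.115e+01 -3.033e+01 -1.000e-02] rot [-1.00e-03  1.00e-03  1.95e+00]
```

apply_moves([
  [[-6.4,-3.8,0,0,0,0.15,0],[-12.8,-7.6,0,0,0,0.3,0],[-19.2,-11.4,0,0,0,0.45,0],[-25.6,-15.2,0,0,0,0.6,0],[-30,-17.8,0,0,0,0.75,0],[-34,-20.2,0,0,0,0.9,0],[-38,-22.5,0,0,0,1.05,0],[-41,-24.3,0,0,0,1.2,0]],
])

```text
time_s: 1.0
eef_pos: [0.4673, 0.1939, 0.2504]
eef_rot: [0.0, 0.728, 0.685, 0.0]
wrist_force: [1.3, 1.3, 0.0]
opening: -0.003
```

```bash
python3 -c "
from h import *
st(); S=PV+.036*ey; S[2]=.25; go(S)"
```

```text
1.0 [0.4673 0.1939 0.2504] [0.16 0.02 1.78 0.   1.34 0.22] [1.3 1.3 0. ] -0.003164524992968336
cm [-15.1   12.     0.04] rot [ 0.    -0.     0.743]
```

apply_moves([
  [[-3.7,3,0,0,0,0.149,0],[-7.4,6,0,0,0,0.298,0],[-11.2,9,0,0,0,0.447,0],[-15.1,12,0,0,0,0.596,0],[-15.1,12,0,0,0,0.743,0],[-15.1,12,3,0,0,0.743,0],[-15.1,12,3,0,0,0.743,0]],
])

```text
time_s: 1.7
eef_pos: [0.5758, 0.0381, 0.2163]
eef_rot: [-0.002, 0.926, 0.376, -0.003]
wrist_force: [-0.9, -0.6, -0.5]
opening: -0.004
```

```bash
python3 - <<'E'
from h import *
st(); S=PV+.036*ey; S[2]=.147; go(S)
a=crop("top",175,122,130,125,3.04); b=crop("side",200,130,105,120,3.4)
cv2.imwrite("pics/c2.png",np.hstack([a[:380,:395],b[:380,:357]]))
E
```

```text
1.7 [0.5758 0.0381 0.2163] [-0.14  0.22  1.63  0.    1.3   0.66] [-0.9 -0.6 -0.5] -0.003915261272129298
cm [0.03 0.35 6.93] rot [-0.006  0.005  0.006]
```

View pics/c2.png

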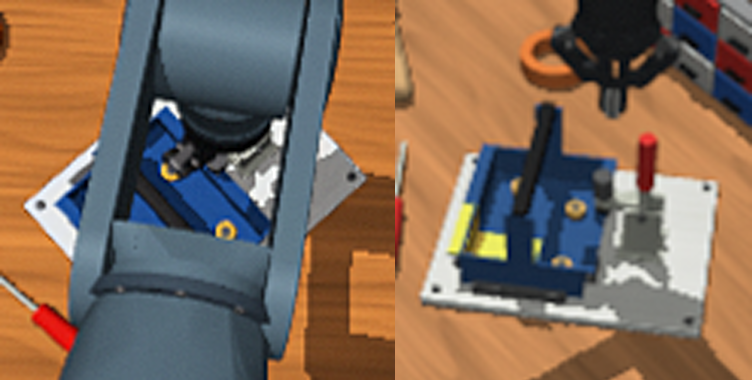

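apply_moves([
  [[0,0.3,3,0,0,0,0],[0,0.3,6,0,0,0,0],[0,0.3,6.9,0,0,0,0],[0,0.3,6.9,0,0,0,0],[0,1.2,6.9,0,0,0,0],[0,1.8,6.9,0,0,0,0],[0,2.4,6.9,0,0,0,0],[0,3,6.9,0,0,0,0]],
])

```text
time_s: 2.6
eef_pos: [0.6002, 0.0164, 0.1525]
eef_rot: [0.0, 0.926, 0.377, 0.001]
wrist_force: [-0.3, 1.0, 0.1]
opening: 0.002
```

apply_moves([
  [[0,0.8,0.3,0,0,0,0],[0,1.6,0.6,0,0,0,0],[0,2.4,0.8,0,0,0,0],[0,3.2,1,0,0,0,0],[0,4,1,0,0,0,0],[0,4.8,1,0,0,0,0],[0,5.4,1,0,0,0,0],[0,5.4,1,0,0,0,0]],
])

```text
time_s: 3.4
eef_pos: [0.6375, -0.0225, 0.1415]
eef_rot: [0.0, 0.926, 0.377, 0.0]
wrist_force: [-0.3, 0.5, -0.1]
opening: 0.001
```

```bash
python3 - <<'E'
from h import *
st()
b=crop("side",200,130,105,120,4.5)
cv2.imwrite("pics/c3.png",b)
E
```

```text
3.4 [ 0.6375 -0.0225  0.1415] [-0.22  0.43  1.53 -0.    1.19  0.58] [-0.3  0.5 -0.1] 0.0006052442613904291
```

View pics/c3.png

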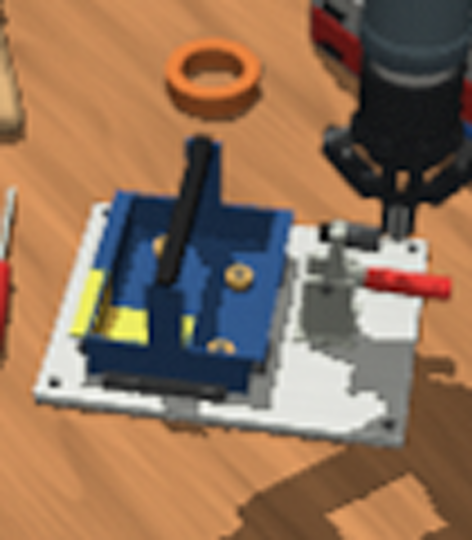

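The side view shows the red handle level and the arm upright: the clamp is open, and the tote hasn't moved.

apply_moves([
  [[0,0,-3,0,0,0,0],[0,0,-7,0,0,0,0],[0,0,-10.8,0,0,0,0.3],[0,-5,-10.8,0,0,0,1],[0,-10,-10.8,0,0,0,1],[-0.2,-14,-10.8,0,0,0,1],[-0.2,-16.5,-10.8,0,0,0,1],[-0.2,-16.5,-10.8,0,0,0,1]],
])

```text
time_s: 4.25
eef_pos: [0.5177, 0.0976, 0.2495]
eef_rot: [-0.0, 0.926, 0.378, -0.0]
wrist_force: [0.0, -0.2, 0.2]
opening: 0.996
```

```bash
python3 - <<'E'
from h import *
st();go(G+[0,0,-.001])
cv2.imwrite("pics/c4.png",np.hstack([crop("side",190,110,125,120,3.2),crop("top",175,122,120,120,3.2)]))
for n,o in (("side",(190,110)),("top",(175,122))):
    for d in (-.08,0,.08): print(n,(proj(n,G+[0,0,.011]+d*ex)-o)*3.2)
E
```

```text
4.25 [0.5177 0.0976 0.2495] [-0.04  0.07  1.73  0.    1.34  0.75] [ 0.  -0.2  0.2] 0.996190053149222
cm [ 0.05  0.42 12.95] rot [-0.001 -0.     0.01 ]
side [149.63217761 258.67066144]
side [163.27442733 207.21498837]
side [175.83779664 159.91327069]
top [230.15678915 279.85242342]
top [171.15648457 214.53755209]
top [112.92368402 150.03800032]
```

View pics/c4.png

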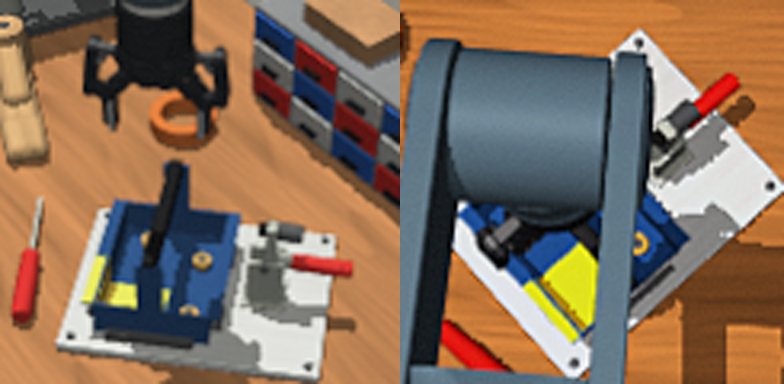

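apply_moves([
  [[0,0.4,4,0,0,0.01,1],[0,0.4,8,0,0,0.01,1],[0,0.4,11,0,0,0.01,1],[0,0.4,12.9,0,0,0.01,1],[0,0.4,12.9,0,0,0.01,0.6],[0,0.4,12.9,0,0,0.01,0.3],[0,0.4,12.9,0,0,0.01,0],[0,0.4,12.9,0,0,0.01,0]],
])

```text
time_s: 5.15
eef_pos: [0.5242, 0.0919, 0.1219]
eef_rot: [0.001, 0.928, 0.372, 0.001]
wrist_force: [0.2, 0.3, -0.6]
opening: 0.328
```

apply_moves([
  [[0,0,0,0,0,0,0],[0,0,0,0,0,0,0],[0,0,0,0,0,0,0],[0,0,0,0,0,0,0]],
])

```text
time_s: 5.55
eef_pos: [0.5226, 0.0932, 0.1212]
eef_rot: [-0.001, 0.928, 0.372, 0.0]
wrist_force: [-3.6, 4.1, 3.9]
opening: 0.178
```

apply_moves([
  [[0,0,-0.5,0,0,0,0],[0,0,-1.5,0,0,0,0],[0,0,-3,0,0,0,0],[0,0,-5,0,0,0,0],[0,0,-8,0,0,0,0],[0,0,-11,0,0,0,0],[0,0,-13,0,0,0,0],[0,0,-14,0,0,0,0]],
])

```text
time_s: 6.35
eef_pos: [0.5239, 0.0919, 0.2633]
eef_rot: [0.001, 0.928, 0.372, 0.002]
wrist_force: [-0.0, -0.2, -5.0]
opening: 0.178
```

```bash
python3 - <<'E'
from h import *
st()
o=get_obs(); q=o["eef_rot"]; T=Ro.from_quat([q[1],q[2],q[3],q[0]])
# lean toward world direction of corner -ex+ey: normal tips that way
d=-ex+ey; d/=np.linalg.norm(d); a=np.cross([0,0,1],d)
print(d,"rot axis in tool",T.inv().apply(a)); print("tool cm for world -x 1, +z 1",T.inv().apply([-1,0,0]),T.inv().apply([0,0,1]))
cv2.imwrite("pics/c5.png",crop("side",150,60,220,190,2.5))
E
```

```text
6.35 [0.5239 0.0919 0.2633] [-0.05  0.07  1.7  -0.    1.36  0.76] [-0.  -0.2 -5. ] 0.17826241875174723
[-0.99981504  0.01923265  0.        ] rot axis in tool [-7.04628511e-01  7.09576279e-01  4.07828297e-04]
tool cm for world -x 1, +z 1 [-0.72299158 -0.69084337 -0.00431568] [ 0.00278107  0.00333642 -0.99999057]
```

View pics/c5.png

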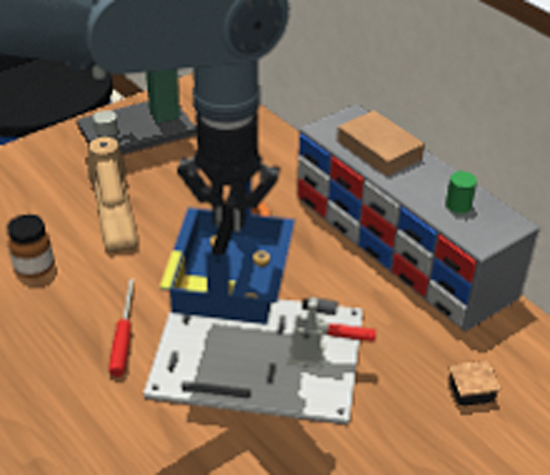

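apply_moves([
  [[0,0,-2,0,0,0,0],[0,0,-4,-0.03,0.03,0,0],[0,0,-5.5,-0.07,0.07,0,0],[0,0,-6,-0.11,0.11,0,0],[0,0,-6,-0.15,0.15,0,0],[0,0,-6,-0.19,0.19,0,0],[0,0,-6,-0.23,0.23,0,0],[0,0,-6,-0.27,0.27,0,0]],
])

```text
time_s: 7.2
eef_pos: [0.5219, 0.0921, 0.3186]
eef_rot: [0.074, 0.911, 0.365, 0.174]
wrist_force: [0.1, -0.1, -4.2]
opening: 0.177
```

apply_moves([
  [[0,0,0,-0.04,0.04,0,0],[0,0,0,-0.08,0.08,0,0],[0,0,0,-0.12,0.12,0,0],[0,0,0,-0.16,0.16,0,0],[0,0,0,-0.19,0.19,0,0],[0,0,0,-0.21,0.21,0,0],[0,0,0,-0.21,0.21,0,0],[0,0,0,-0.21,0.21,0,0]],
])

```text
time_s: 8.0
eef_pos: [0.5222, 0.0921, 0.319]
eef_rot: [0.13, 0.876, 0.351, 0.305]
wrist_force: [-0.0, -0.0, -4.6]
opening: 0.176
```

apply_moves([
  [[0,0,0,0,0,0,0],[0,0,0,0,0,0,0],[0,0,0,0,0,0,0],[0,0,0,0,0,0,0],[0,0,0,0,0,0,0],[0,0,0,0,0,0,0],[0,0,0,0,0,0,0],[0,0,0,0,0,0,0]],
])

```text
time_s: 8.8
eef_pos: [0.5229, 0.0922, 0.3203]
eef_rot: [0.131, 0.875, 0.351, 0.306]
wrist_force: [-0.3, -1.0, -5.5]
opening: 0.176
```

```bash
python3 - <<'E'
from h import *
st()
o=get_obs(); q=o["eef_rot"]; T=Ro.from_quat([q[1],q[2],q[3],q[0]]); M=T.as_matrix()
print("lean",np.degrees(np.arccos(-M[2,2])), "corner",o["eef_pos"]+T.apply([-.082,-.062,.106]))
F=lambda x,y:o["eef_pos"]+T.apply([x,-y,.106-.010])
import itertools
a=crop("side",190,90,110,110,3.6); b=crop("top",175,130,110,110,3.6)
for im,n,of in ((a,"side",(190,90)),(b,"top",(175,130))):
    P=np.array([(proj(n,F(x,y))-of)*3.6 for x,y in [(-.012,.062),(-.012,-.008),(-.082,-.008)]]); print(n,P.round())
cv2.imwrite("pics/c6.png",np.hstack([a,b]))
E
```

```text
8.8 [0.5229 0.0922 0.3203] [-0.06 -0.39  2.12  0.04  0.74  0.72] [-0.3 -1.  -5.5] 0.1764721395898792
lean 38.893916074859646 corner [0.50989308 0.07830004 0.17387457]
side [[181. 215.]
 [245. 202.]
 [243. 272.]]
top [[146. 169.]
 [214. 114.]
 [278. 176.]]
```

View pics/c6.png

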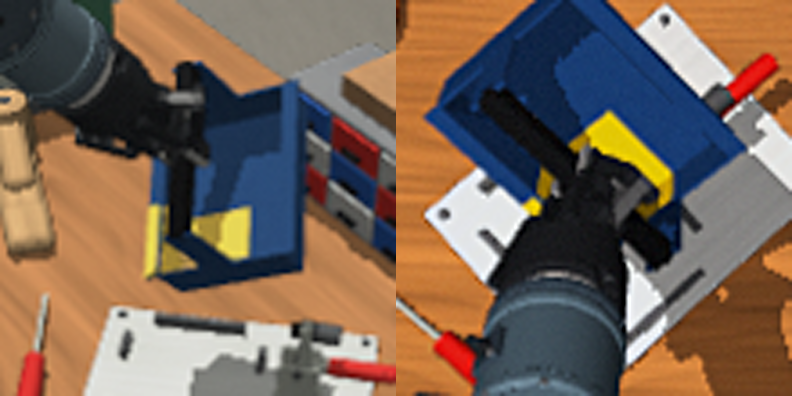

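The side view shows the tote tilted 39° with the visible floor outside the yellow empty. The corner itself is hidden by the end wall, bar and gripper. I'll turn the tote about the vertical so the side camera looks along its normal.

```bash
python3 - <<'E'
from h import *
q=get_obs()["eef_rot"]; M=Ro.from_quat([q[1],q[2],q[3],q[0]]).as_matrix()
print("30deg about z in tool",M[2]*np.radians(32))
E
```

```text
30deg about z in tool [ 0.24795802  0.24798972 -0.43467937]
```

apply_moves([
  [[0,0,0,0.035,0.035,-0.062,0],[0,0,0,0.07,0.07,-0.124,0],[0,0,0,0.106,0.106,-0.186,0],[0,0,0,0.141,0.141,-0.248,0],[0,0,0,0.177,0.177,-0.31,0],[0,0,0,0.212,0.212,-0.372,0],[0,0,0,0.248,0.248,-0.435,0],[0,0,0,0.248,0.248,-0.435,0]],
])

```text
time_s: 9.7
eef_pos: [0.5236, 0.0907, 0.3204]
eef_rot: [0.042, 0.745, 0.578, 0.33]
wrist_force: [0.5, 0.2, -5.4]
opening: 0.179
```

apply_moves([
  [[0,0,0,0,0,0,0],[0,0,0,0,0,0,0],[0,0,0,0,0,0,0],[0,0,0,0,0,0,0],[0,0,0,0,0,0,0],[0,0,0,0,0,0,0]],
])

```text
time_s: 10.3
eef_pos: [0.5229, 0.0923, 0.3203]
eef_rot: [0.042, 0.744, 0.579, 0.33]
wrist_force: [0.9, -0.5, -4.8]
opening: 0.176
```

```bash
python3 - <<'E'
from h import *
st()
o=get_obs(); q=o["eef_rot"]; T=Ro.from_quat([q[1],q[2],q[3],q[0]]); M=T.as_matrix()
print("lean",np.degrees(np.arccos(-M[2,2])), "corner",o["eef_pos"]+T.apply([-.082,-.062,.106]))
F=lambda x,y:o["eef_pos"]+T.apply([x,-y,.106-.010])
a=crop("side",190,90,110,110,3.6); b=crop("top",175,130,110,110,3.6)
for im,n,of in ((a,"side",(190,90)),(b,"top",(175,130))):
    print(n,np.array([(proj(n,F(x,y))-of)*3.6 for x,y in [(-.012,.062),(-.012,-.008),(-.082,-.008),(-.082,.062)]]).round().tolist())
cv2.imwrite("pics/c7.png",np.hstack([a,b]))
E
```

```text
10.3 [0.5229 0.0923 0.3203] [-0.34 -0.35  2.09  0.6   1.02 -0.32] [ 0.9 -0.5 -4.8] 0.1763894011424476
lean 38.894741902083425 corner [0.51921359 0.0736267  0.17391624]
side [[159.0, 221.0], [223.0, 184.0], [257.0, 247.0], [192.0, 284.0]]
top [[137.0, 197.0], [168.0, 113.0], [253.0, 134.0], [221.0, 215.0]]
```

View pics/c7.png

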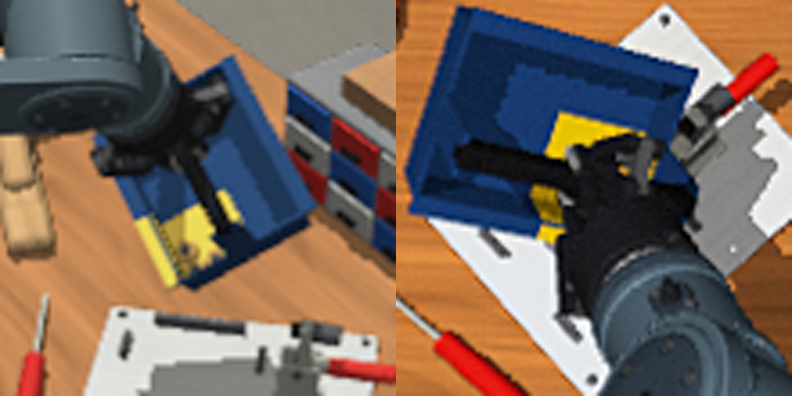

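The corner is now visible at about (185,275) in the crop, with brownish shapes there. I'll enlarge it.

```bash
python3 - <<'E'
from h import *
o=get_obs(); q=o["eef_rot"]; T=Ro.from_quat([q[1],q[2],q[3],q[0]])
a=crop("side",225,138,48,36,14)
for x,y in [(-.071,.051),(-.049,.051),(-.071,.029)]: print((proj("side",o["eef_pos"]+T.apply([x,-y,.096]))-(225,138))*14)
cv2.imwrite("pics/c8.png",a)
E
```

```text
[275.28979531 370.85948451]
[235.27839307 293.53920216]
[354.13716622 325.87334678]
```

View pics/c8.png

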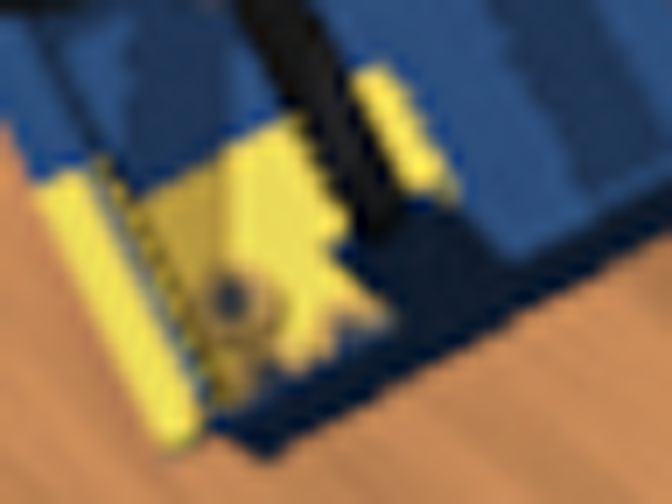

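The enlarged crop shows one die clearly at (240,300). Brass edges at (235,385) and (360,320) match where two dies beside it against the walls would be (predicted (235,294), (275,371), (354,326)). The rest of the floor is empty.

```bash
python3 -c "
from h import *
st(); print(np.abs(get_obs()['dq']).max()); print(hand_in())"
```

```text
10.45 [0.5229 0.0922 0.3203] [-0.34 -0.35  2.09  0.6   1.02 -0.32] [-0.   0.5 -4.8] 0.17459716333103642
0.0013595213033540977
the job is handed in; nothing more can be done
None
```

I swung the clamp open, lifted the tote by its bridge handle and tilted it 39° towards the yellow corner. I handed the job in with the tote held there at 10.45 s, and no verdict was reported.

**Clamp:** before the lift, the picture showed the red handle level with the tote still in its dock. In the last pictures the handle still lies level.

**Tote:** the corner is about 174 mm above the bench, worked out from the arm's pose. The gripper opening matches the handle bar, the wrist carries about 4.8 N, and joint speeds were about 0.001 rad/s at hand-in.

**Dies:** after tilting, I turned the tote 32° about the vertical so the side camera could see into the corner.
- One die is clearly in the corner on the yellow patch.
- The other two show only as brass edges behind the end wall. Those edges are where two dies packed beside it would be, and no die shows on the visible floor outside the patch.
- I did not see these two in full.

**Bystanders:** I saw no sign that any of them moved, but I did not measure their positions again at the end.

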